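Stand the blue tray cover up against the drying fence

ROBOT

A 7-joint arm with a two-finger parallel gripper is mounted at the origin on a cart in front of the work surface, level with it; the furniture and walls round the work are solid. World frame = base frame: x ahead of the robot, y to its left, z up, the work surface at z = 0. Lengths are in m, angles in rad, forces in N, time in s.
With the tool pointing down it reaches from about 0.4 to 0.875 m from the base axis. Payload 6.5 kg.
Tool frame: the origin (TCP) lies midway between the tips of the shut fingers; the grasp point (between the pads) lies 19 mm behind it; z points along the fingers, y is the line along which they close (so a half turn about z gives the same grasp; the last joint's range is limited). The gripper opens to 88 mm and grips with 3 to 60 N. Pads are 18 mm wide; open, the fingers measure 123 mm over their backs; the gripper's body (75 mm by 187 mm) begins 45 mm behind the grasp point.
Start: joints at [-1.404, 0.536, -0.004, 1.538, 0.003, 1.067, -0.071], TCP at [0.15, 0.632, 0.213] pointing down, gripper open.
Joint ranges: [-2.7, 2.7], [-0.37, 2.16], [-1.27, 1.26], [0.24, 2.4], [-1.31, 4.45], [0.19, 1.91], [-2.76, 2.76]. Speed limits (rad/s): [2.39, 2.39, 3.14, 3.14, 3.14, 3.14, 3.14].

INTERFACE

Orientations are given as a 3x3 rotation matrix whose columns are the frame's x, y, z axes.
In Python, from rig import env gives the robot as it stands.
- The arm moves only by the shell command python3 -m inch 'ROWS' [FORCE]. ROWS is JSON, a list of rows, each an object with "gripper": the finger opening in mm, from 0 to 88.1; "travel": the shift along the world's x, y, z in mm, a list of three; "rot": the turn, a rotation vector about the world's x, y, z in rad, a list of three. In form: [{"gripper": gripper, "travel": [tx, ty, tz], "rot": [wx, wy, wz]}, ...]. A call has exactly 10 rows; each row is the pose to reach, as a shift and turn from the pose commanded when the call began; what a row does not reach only later rows make up. A row lasts 1/12 s, in which the tool goes at most 41.7 mm and 7.16 degrees, less where a joint would pass 70% of its speed; a pose out of reach is approached as far as the arm can. A call with a gripper value outside its range is refused whole. The fingers move at their own pace and stop on an object; FORCE is the grip in N (left out, the last holds). Time passes only in rows, so rows that repeat a pose let the fingers close, or fill a call up. It gives the time, the measured TCP pose, the force, the opening and the grip force at its end, in the units of the state.
- env.sense(): the state, without advancing time (a new reading comes with each control period).
- env.capture(name): name is "side" or "top"; returns a dict with "color" (400x640x3 uint8, red, green, blue), "fx", "fy", "cx", "cy" (pixels), "D" ([k1, k2, p1, p2, k3] as OpenCV has them; the pictures are not rectified), "rvec" (rotation vector, rad) and "tvec" (3), from world to camera coordinates, as OpenCV has them. Camera axes: x right, y down, z forward; pixel columns grow to the right and rows downward; lengths in m; the calibration is good to about 2 mm. A picture is of the moment at which its call begins. There is no depth.
- env.finish_job(): hands the job in; it is judged then, once.
Trained networks look in a picture, given as the dict that the camera call returned (one of the last four; its "shot" number tells which), for a name from the list of things; names that differ only in an ending like _2 or _b are one class to them, and where a whole thing is asked for, a point or a joint stands for the part that bears it (a point fixed in the world has none). Each returns a list of dicts, best first, with "score" (0 to 1); they miss things now and then, are a little off and sometimes report something else, mostly with a low value. They report only what shows in the picture. A call takes as long as a camera call. They do not tell look-alikes from the thing itself.
- env.spot_in(picture, query): "xyz" ([x, y, z] in m, in world coordinates, good to about 4 mm: the middle of the surface that is visible of it).
- env.silhouettes(picture, query): "pixels" (400x640 bool, what is visible of it).
- env.mark_of(picture, query): "xyz" ([x, y, z] in m, in world coordinates, good to about 4 mm: a listed point, or the origin of a listed thing).
The state is a dict: "t": time; "joint_pos": joint angles; "dq": joint speeds; "tau": joint torques, N m; "tool_pos": TCP position; "tcp_rot": TCP orientation; "ft_force": force on the tool from outside, world axes, zero at the start; "ft_torque": the same for the moment, N m; "finger_gap": opening from 0.0 (shut) to 1.0 (fully open); "gripper_force": force on a finger pad.
Only numpy, scipy, OpenCV 4.12 (cv2) and the standard library are available. Lean on these libraries where they do the work, as an engineer would, in place of code of your own. Each camera call takes 0.05 s, during which the arm holds its last target. There are 200 camera calls.

TASK

Two small tray covers lie flat, handles up, in front of the low aluminium fence. Tip the blue one up so that it stands on edge, upright and flat against the fence with its handle pointing over the top of it, where it can dry. Push it up against the fence rather than lifting it off the table, and leave the grey one lying where it is.

Things in the scene. Friction and masses are not known exactly. Their poses are not given: they have to be found in the camera images.
- cover_blue: Loose blue plate 100 x 90 x 5 mm, 0.2 kg; across its middle a wooden handle 60 wide, 12 thick, top 70 above the underside. Origin: centre of underside; z up the handle, y along it, x away from the fence. Front edge (x = -50) is 10-35 mm short of the fence. Pushed level high on the handle (2 N) it slides to the fence, then pivots up on that edge; past 80 deg it falls to the fence. Standing: x up.
- cover_grey: Second loose tray cover, same shape, size and frame, with a grey plate, lying in the same way beside the blue one in front of the fence; which is left and which is right varies, centres about 160 mm apart. To be left alone.
- fence: Aluminium fence fixed to the table: rail 308 mm long, 41 mm high, 20 mm thick, two feet behind. Origin: foot of its front face (towards the robot), mid-length, on the table top (z = 0). x is level and points square into the face, away from the robot; y along the rail, z up.
Not all that is in view belongs to the job. Of the things like the cover_blue, leave any that is green or turquoise; of the rest the larger one is meant.

How it is judged:
At the end, for the whole second after the job is handed in: The blue cover stands at rest on its front edge on the table, upright within 10 degrees and parallel to the fence within 11, the centre of its underside 40 to 60 mm high, within 30 mm of the fence's front face and within the fence's length, handle over the top; the grey cover still lies flat (angle between cover_blue's own x axis and vertical below 0.18 rad and height (world z) of cover_blue between 0.04 and 0.06 m and x of cover_blue in the frame of fence between -0.03 and 0.01 m and y of cover_blue in the frame of fence between -0.15 and 0.15 m and angle between the y axis of cover_blue and the y axis of fence, either way round below 0.2 rad and linear speed of cover_blue below 0.02 m/s and angle between cover_grey's own z axis and vertical below 0.1 rad); the robot touches nothing.
It fails at once if the blue cover is lifted off the table (centre of its underside above 75 mm) (height (world z) of cover_blue above 0.075 m).
It fails at once if the grey cover is moved by more than 20 mm (distance of cover_grey from where it was at the start of the episode above 0.02 m).
It also fails if it takes over 32 s, if anything falls off the work surface, if the arm or the gripper's body presses on something with over 40 N, if the wrist force passes 120 N, or if a joint passes its speed limit or range.

## Working session

There is one attempt and no reset: what is moved stays moved. The work goes in short steps, Python scripts to look and compute and a shell command to move; the robot and the scene stay as the last step left them, time stands still between calls to the robot, and variables do not carry over. Pictures are saved under pics/ and viewed, at most 10 in all, crops included, and the job is handed in when it is done.

```bash
mkdir -p pics; python3 - <<'E'
from rig import env
import cv2,numpy as np
for n in("top","side"):
    p=env.capture(n);cv2.imwrite(f"pics/{n}0.png",p["color"][:,:,::-1])
    for q in("cover_blue","cover_grey","fence"):
        for f in(env.spot_in,env.mark_of):
            print(n,q,f.__name__,[(np.round(d["xyz"],3).tolist(),round(d["score"],2)) for d in f(p,q)][:5])
        for d in env.silhouettes(p,q)[:5]:
            v,u=np.nonzero(d["pixels"]);print("  sil",round(d["score"],2),u.mean().round(),v.mean().round(),len(u),p["color"][d["pixels"]].mean(0).round())
s=env.sense();print(s["t"],s["tool_pos"],s["tcp_rot"],s["finger_gap"])
E
```

```text
top cover_blue call [([0.552, 0.037, 0.007], 0.87), ([0.548, -0.096, 0.004], 0.79), ([0.382, 0.309, 0.008], 0.65), ([0.512, 0.393, 0.003], 0.65), ([0.567, 0.207, 0.005], 0.42)]
top cover_blue call [([0.548, -0.1, 0.001], 0.98), ([0.513, 0.394, 0.002], 0.97), ([0.56, 0.038, 0.002], 0.93), ([0.381, 0.311, 0.0], 0.67)]
  sil 0.87 209.0 190.0 1180 [38. 99. 51.]
  sil 0.74 245.0 254.0 2357 [ 49. 118. 113.]
  sil 0.68 449.0 178.0 1017 [56. 68. 88.]
  sil 0.56 383.0 173.0 2075 [59. 70. 92.]
top cover_grey call [([0.571, 0.206, 0.004], 0.87)]
top cover_grey call [([0.575, 0.207, 0.0], 0.94)]
  sil 0.76 301.0 161.0 2155 [106. 102.  95.]
top fence call [([0.651, 0.113, 0.041], 0.79)]
top fence call [([0.64, 0.112, 0.0], 0.84)]
  sil 0.75 348.0 124.0 2627 [119. 116. 111.]
side cover_blue call [([0.554, 0.055, 0.005], 0.87), ([0.541, -0.093, 0.014], 0.82), ([0.384, 0.324, 0.005], 0.7)]
side cover_blue call [([0.382, 0.312, -0.001], 0.91), ([0.562, 0.037, -0.001], 0.88), ([0.511, 0.394, -0.0], 0.64), ([0.577, 0.205, -0.001], 0.36)]
  sil 0.97 313.0 271.0 1167 [ 30. 106.  50.]
  sil 0.83 308.0 196.0 660 [73. 78. 88.]
  sil 0.74 315.0 179.0 231 [85. 79. 76.]
side cover_grey call [([0.572, 0.223, 0.004], 0.95)]
side cover_grey call [([0.578, 0.208, -0.002], 0.89)]
  sil 0.89 290.0 224.0 1090 [105. 100.  91.]
side fence call [([0.643, 0.18, 0.029], 0.86)]
side fence call [([0.634, 0.113, 0.003], 0.59)]
  sil 0.6 260.0 211.0 1131 [89. 89. 86.]
1.0 [0.14995514 0.63244147 0.21251337] [[-9.73031109e-01  2.30673929e-01  3.07794553e-06]
 [ 2.30673929e-01  9.73031108e-01 -2.27688300e-05]
 [-8.24711222e-06 -2.14447781e-05 -1.00000000e+00]] 1.002265071446356
```

```bash
python3 - <<'E'
import cv2
i=cv2.imread("pics/top0.png");cv2.imwrite("pics/crop0.png",cv2.resize(i[100:230,250:490],None,fx=3.3,fy=3.3))
E
```

```text
(no output)
```

View pics/top0.png

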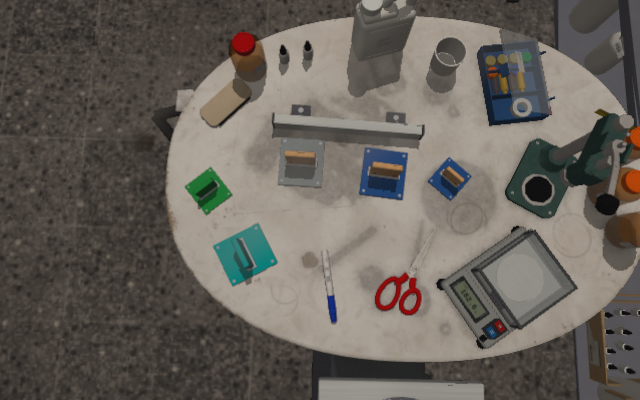

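View pics/crop0.png

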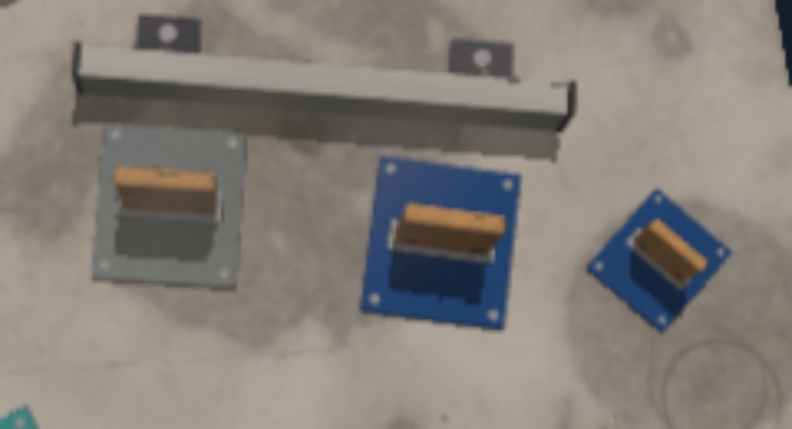

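View pics/side0.png

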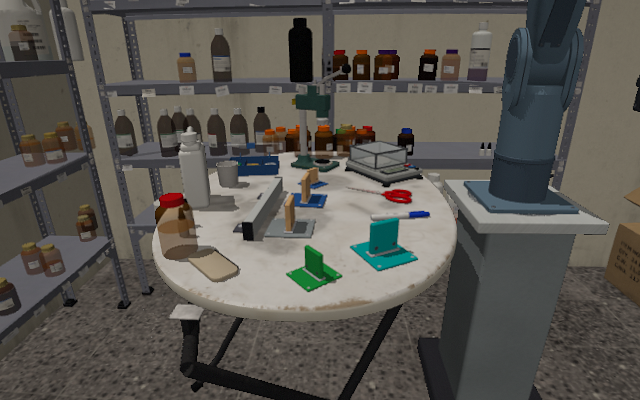

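Candidates: large blue (385,173), small blue (450,178), green (209,190), turquoise (245,254), grey plate (301,161). The crop shows that the larger blue one at (385,173), in front of the fence, is meant. Next I work out its pose and the fence line from corner pixels.

```bash
cat >h.py <<'E'
import cv2,numpy as np
def ray(p,uv,z):
    K=np.array([[p["fx"],0,p["cx"]],[0,p["fy"],p["cy"]],[0,0,1.]])
    n=cv2.undistortPoints(np.array(uv,float).reshape(-1,1,2),K,np.array(p["D"])).reshape(-1,2)
    R=cv2.Rodrigues(np.array(p["rvec"],float))[0];c=-R.T@np.array(p["tvec"],float).ravel()
    d=np.c_[n,np.ones(len(n))]@R
    return c+d*((z-c[2])/d[:,2])[:,None]
E
python3 - <<'E'
from rig import env
from h import *
p=env.capture("top")
f=lambda c:np.array(c)/3.3+[250,100]
P=ray(p,f([(381,157),(521,174),(504,328),(361,311)]),.005)
F=ray(p,f([(78,80),(572,112)]),.041)
F2=ray(p,f([(80,45),(575,83)]),.041)
H=ray(p,f([(404,205),(505,214)]),.07)
H2=ray(p,f([(402,222),(503,234)]),.07)
for n,X in zip(("plate","front","back","handle far","handle near"),(P,F,F2,H,H2)):print(n,X[:,:2].round(4).tolist(),X[:,:2].mean(0).round(4))
for X in(F,F2,H,H2,P[:2],P[[3,2]]):
    d=X[0]-X[1];print("angle of y axis about z",np.arctan2(-d[0],d[1]).round(3),np.linalg.norm(d))
R=np.array(env.sense()["tcp_rot"]);print("tool y",np.arctan2(-R[0,1],R[1,1]))
E
```

```text
plate [[0.6106, 0.0754], [0.602, -0.0128], [0.5037, -0.0018], [0.5121, 0.0867]] [0.5571 0.0369]
front [[0.644, 0.2637], [0.6324, -0.0377]] [0.6382 0.113 ]
back [[0.6662, 0.2635], [0.6508, -0.0397]] [0.6585 0.1119]
handle far [[0.5645, 0.0674], [0.5607, 0.0083]] [0.5626 0.0379]
handle near [[0.5543, 0.0685], [0.5487, 0.0095]] [0.5515 0.039 ]
angle of y axis about z -0.038 0.30163299192229925
angle of y axis about z -0.051 0.3035433918730057
angle of y axis about z -0.064 0.059215072559460916
angle of y axis about z -0.094 0.05924084048208059
angle of y axis about z -0.097 0.08857920326905354
angle of y axis about z -0.094 0.08893428129035404
tool y -0.23278553973532895
```

```bash
python3 -m inch '[{"gripper":0,"travel":[24,-30,0],"rot":[0,0,0.01]},{"gripper":0,"travel":[48,-60,0],"rot":[0,0,0.03]},{"gripper":0,"travel":[72,-90,0],"rot":[0,0,0.05]},{"gripper":0,"travel":[96,-120,0],"rot":[0,0,0.07]},{"gripper":0,"travel":[120,-150,0],"rot":[0,0,0.09]},{"gripper":0,"travel":[144,-180,0],"rot":[0,0,0.11]},{"gripper":0,"travel":[166,-210,0],"rot":[0,0,0.13]},{"gripper":0,"travel":[188,-240,0],"rot":[0,0,0.15]},{"gripper":0,"travel":[210,-270,0],"rot":[0,0,0.17]},{"gripper":0,"travel":[230,-300,0],"rot":[0,0,0.188]}]' 10
```

```text
t: 1.88
tool_pos: [0.3812, 0.3309, 0.2128]
tcp_rot: [[-0.999, 0.044, 0.001], [0.044, 0.999, 0.001], [-0.001, 0.001, -1.0]]
ft_force: [1.2, 0.1, -0.3]
finger_gap: 0.268
gripper_force: 0.0
```

Now to about (0.515, 0.039, 0.10).

```bash
python3 -m inch '[{"gripper":0,"travel":[15,-32,0],"rot":[0,0,0]},{"gripper":0,"travel":[30,-64,-5],"rot":[0,0,0]},{"gripper":0,"travel":[45,-96,-15],"rot":[0,0,0]},{"gripper":0,"travel":[60,-128,-25],"rot":[0,0,0]},{"gripper":0,"travel":[75,-160,-40],"rot":[0,0,0]},{"gripper":0,"travel":[90,-192,-55],"rot":[0,0,0]},{"gripper":0,"travel":[105,-224,-70],"rot":[0,0,0]},{"gripper":0,"travel":[120,-256,-85],"rot":[0,0,0]},{"gripper":0,"travel":[132,-280,-98],"rot":[0,0,0]},{"gripper":0,"travel":[134,-292,-110],"rot":[0,0,0]}]'
```

```text
t: 2.72
tool_pos: [0.516, 0.0362, 0.1021]
tcp_rot: [[-0.999, 0.049, 0.002], [0.049, 0.999, -0.002], [-0.002, -0.002, -1.0]]
ft_force: [0.3, 0.0, -0.1]
finger_gap: 0.001
gripper_force: 0.0
```

```bash
python3 -m inch '[{"gripper":0,"travel":[0,0,-10],"rot":[0,0,0]},{"gripper":0,"travel":[0,0,-20],"rot":[0,0,0]},{"gripper":0,"travel":[0,0,-30],"rot":[0,0,0]},{"gripper":0,"travel":[0,0,-40],"rot":[0,0,0]},{"gripper":0,"travel":[0,0,-50],"rot":[0,0,0]},{"gripper":0,"travel":[3,0,-50],"rot":[0,0,0]},{"gripper":0,"travel":[6,0,-50],"rot":[0,0,0]},{"gripper":0,"travel":[10,0,-50],"rot":[0,0,0]},{"gripper":0,"travel":[14,0,-50],"rot":[0,0,0]},{"gripper":0,"travel":[18,-1,-50],"rot":[0,0,0]}]'; python3 - <<'E'
from rig import env
import cv2
for n,s in(("top",(100,210,290,450)),("side",(150,250,220,380))):
    i=env.capture(n)["color"][:,:,::-1][s[0]:s[1],s[2]:s[3]];cv2.imwrite(f"pics/{n}1.png",cv2.resize(i,None,fx=4,fy=4))
E
```

```text
t: 3.55
tool_pos: [0.533, 0.0398, 0.0531]
tcp_rot: [[-0.999, 0.044, 0.001], [0.044, 0.999, 0.0], [-0.001, 0.0, -1.0]]
ft_force: [0.5, 0.7, 0.1]
finger_gap: 0.008
gripper_force: 0.0
```

View pics/side1.png

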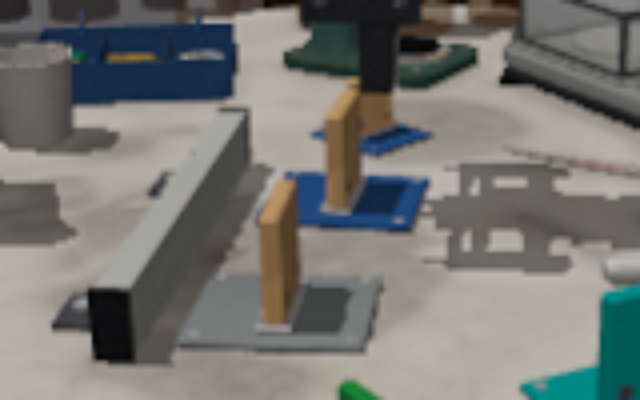

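The side view shows the finger at crop (380,60), just short of the blue handle at (345,150) and near its top. I slide it to the fence.

```bash
python3 -m inch '[{"gripper":0,"travel":[4,0,0],"rot":[0,0,0]},{"gripper":0,"travel":[8,0,0],"rot":[0,0,0]},{"gripper":0,"travel":[12,0,0],"rot":[0,0,0]},{"gripper":0,"travel":[16,-1,0],"rot":[0,0,0]},{"gripper":0,"travel":[20,-1,0],"rot":[0,0,0]},{"gripper":0,"travel":[24,-1,0],"rot":[0,0,0]},{"gripper":0,"travel":[28,-1,0],"rot":[0,0,0]},{"gripper":0,"travel":[31,-1,0],"rot":[0,0,0]},{"gripper":0,"travel":[34,-2,0],"rot":[0,0,0]},{"gripper":0,"travel":[36,-2,0],"rot":[0,0,0]}]'; python3 - <<'E'
from rig import env
import cv2
for n,s in(("side",(150,250,220,380)),):
    i=env.capture(n)["color"][:,:,::-1][s[0]:s[1],s[2]:s[3]];cv2.imwrite(f"pics/{n}2.png",cv2.resize(i,None,fx=4,fy=4))
E
```

```text
t: 4.48
tool_pos: [0.5683, 0.0372, 0.0525]
tcp_rot: [[-0.999, 0.045, 0.0], [0.045, 0.999, -0.0], [-0.0, -0.0, -1.0]]
ft_force: [0.7, -0.5, 0.4]
finger_gap: 0.006
gripper_force: 0.0
```

View pics/side2.png

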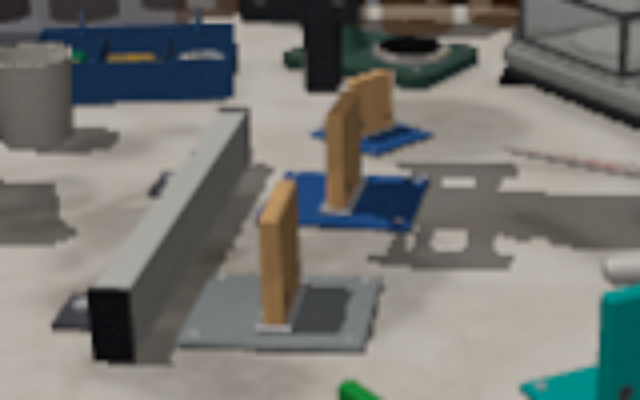

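The cover did not move, although the TCP reads past the handle. I check where the tool really is by projecting the TCP into both pictures.

```bash
python3 - <<'E'
from rig import env
import cv2,numpy as np
s=env.sense();t=np.array(s["tool_pos"]);print(t,s["tcp_rot"])
out=[]
for n,c in(("side",(130,240,220,380)),("top",(90,200,280,440))):
    p=env.capture(n);K=np.array([[p["fx"],0,p["cx"]],[0,p["fy"],p["cy"]],[0,0,1.]])
    i=cv2.resize(p["color"][c[0]:c[1],c[2]:c[3],::-1],None,fx=3.4,fy=3.4)
    pts=np.array([t,t+[0,0,.1],[.557,.037,.07],[.557,.037,0]])
    q=cv2.projectPoints(pts,np.array(p["rvec"],float),np.array(p["tvec"],float),K,np.array(p["D"]))[0][:,0]
    print(n,q.round(1).tolist())
    for k,(u,v) in enumerate(q):cv2.circle(i,(int((u-c[2])*3.4),int((v-c[0])*3.4)),4,((0,0,255),(0,255,255),(0,255,0),(255,0,255))[k],1)
    out.append(i)
    print([(np.round(d["xyz"],3).tolist(),round(d["score"],2)) for d in env.mark_of(p,"cover_blue")])
im=np.vstack(out);cv2.imwrite("pics/both3.png",cv2.resize(im,None,fx=.78,fy=.78));
E
```

```text
[0.56864159 0.03731542 0.05255907] [[-9.98989601e-01  4.49385347e-02  5.52342297e-04]
 [ 4.49384932e-02  9.98989752e-01 -8.73237226e-05]
 [-5.55708495e-04 -6.24140602e-05 -9.99999844e-01]]
side [[301.2, 181.5], [300.0, 143.3], [305.5, 175.1], [306.2, 200.5]]
[([0.559, 0.037, -0.001], 0.94), ([0.512, 0.398, -0.0], 0.8), ([0.383, 0.311, -0.002], 0.78), ([0.55, -0.098, 0.001], 0.47)]
top [[386.8, 162.5], [394.4, 149.5], [388.2, 166.3], [383.5, 173.8]]
[([0.514, 0.392, 0.0], 0.85), ([0.381, 0.31, 0.0], 0.69), ([0.558, 0.037, 0.001], 0.68)]
```

View pics/both3.png

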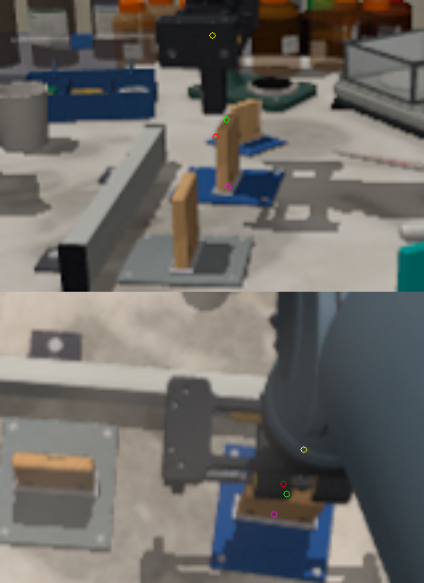

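The lateral position fits, but in both side views the finger ends about 10 px (roughly 25 mm) above the projected TCP. It passed over the handle. I back off, go 25 mm lower and look again.

```bash
python3 -m inch '[{"gripper":0,"travel":[-10,0,3],"rot":[0,0,0]},{"gripper":0,"travel":[-20,1,3],"rot":[0,0,0]},{"gripper":0,"travel":[-32,1,3],"rot":[0,0,0]},{"gripper":0,"travel":[-44,2,3],"rot":[0,0,0]},{"gripper":0,"travel":[-48,2,3],"rot":[0,0,0]},{"gripper":0,"travel":[-48,2,-5],"rot":[0,0,0]},{"gripper":0,"travel":[-48,2,-13],"rot":[0,0,0]},{"gripper":0,"travel":[-48,2,-20],"rot":[0,0,0]},{"gripper":0,"travel":[-48,2,-24],"rot":[0,0,0]},{"gripper":0,"travel":[-48,2,-24],"rot":[0,0,0]}]'; python3 - <<'E'
from rig import env
import cv2,numpy as np
t=np.array(env.sense()["tool_pos"]);out=[]
for n,c in(("side",(130,240,250,370)),("top",(110,210,320,440))):
    p=env.capture(n);K=np.array([[p["fx"],0,p["cx"]],[0,p["fy"],p["cy"]],[0,0,1.]])
    i=cv2.resize(p["color"][c[0]:c[1],c[2]:c[3],::-1],None,fx=5,fy=5)
    q=cv2.projectPoints(np.array([t,t+[0,0,.025]]),np.array(p["rvec"],float),np.array(p["tvec"],float),K,np.array(p["D"]))[0][:,0]
    for k,(u,v) in enumerate(q):cv2.circle(i,(int((u-c[2])*5),int((v-c[0])*5)),5,((0,0,255),(0,255,255))[k],1)
    out.append(cv2.resize(i,(400,480)))
cv2.imwrite("pics/both4.png",np.hstack(out))
E
```

```text
t: 5.57
tool_pos: [0.5195, 0.0393, 0.0271]
tcp_rot: [[-0.999, 0.045, -0.002], [0.045, 0.999, -0.0], [0.002, -0.0, -1.0]]
ft_force: [0.9, -0.2, -1.5]
finger_gap: 0.004
gripper_force: 0.0
```

View pics/both4.png

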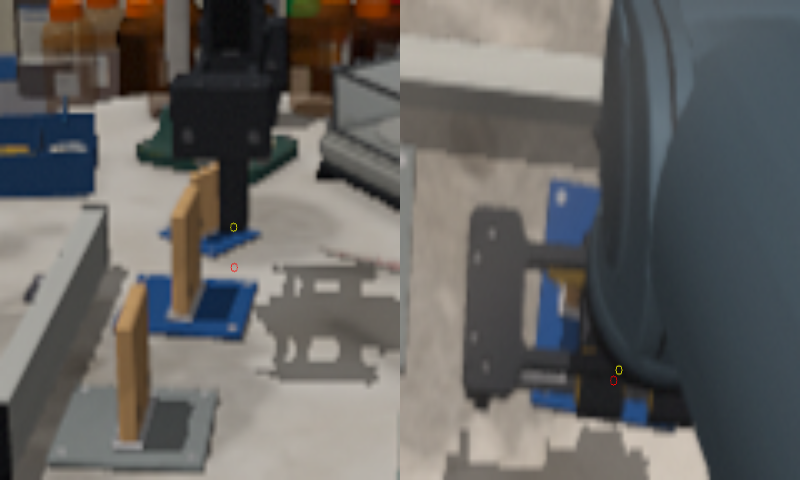

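The real tip now sits at the yellow mark, about 25 mm above the reported TCP, so it is at z of about 0.052. I push gently and check that the cover moves.

```bash
python3 -m inch '[{"gripper":0,"travel":[5,0,0],"rot":[0,0,0]},{"gripper":0,"travel":[10,0,0],"rot":[0,0,0]},{"gripper":0,"travel":[15,0,0],"rot":[0,0,0]},{"gripper":0,"travel":[20,-1,0],"rot":[0,0,0]},{"gripper":0,"travel":[24,-1,0],"rot":[0,0,0]},{"gripper":0,"travel":[28,-1,0],"rot":[0,0,0]},{"gripper":0,"travel":[32,-1,0],"rot":[0,0,0]},{"gripper":0,"travel":[35,-1,0],"rot":[0,0,0]},{"gripper":0,"travel":[38,-2,0],"rot":[0,0,0]},{"gripper":0,"travel":[38,-2,0],"rot":[0,0,0]}]'; cat >look.py <<'E'
import sys
from rig import env
import cv2,numpy as np
s=env.sense();t=np.array(s["tool_pos"]);print(s["t"],t.round(4),np.round(s["ft_force"],1))
out=[]
for n,c in(("side",(130,240,250,370)),("top",(110,210,320,440))):
    p=env.capture(n);K=np.array([[p["fx"],0,p["cx"]],[0,p["fy"],p["cy"]],[0,0,1.]])
    i=cv2.resize(p["color"][c[0]:c[1],c[2]:c[3],::-1],(400,480),interpolation=cv2.INTER_CUBIC)
    q=cv2.projectPoints(np.array([t,t+[0,0,.025]]),np.array(p["rvec"],float),np.array(p["tvec"],float),K,np.array(p["D"]))[0][:,0]
    for k,(u,v) in enumerate(q):cv2.circle(i,(int((u-c[2])*400/(c[3]-c[2])),int((v-c[0])*480/(c[1]-c[0]))),5,((0,0,255),(0,255,255))[k],1)
    out.append(i)
    print(n,[np.round(d["xyz"],3).tolist() for d in env.mark_of(p,"cover_blue") if abs(d["xyz"][1]-.04)<.06])
cv2.imwrite(sys.argv[1],np.hstack(out))
E
python3 look.py pics/both5.png
```

```text
t: 6.5
tool_pos: [0.559, 0.0375, 0.0286]
tcp_rot: [[-0.999, 0.045, 0.001], [0.045, 0.999, 0.0], [-0.001, 0.0, -1.0]]
ft_force: [-0.4, -0.9, -0.0]
finger_gap: 0.003
gripper_force: 0.0
6.5 [0.559  0.0375 0.0286] [-0.4 -0.9 -0. ]
side [[0.579, 0.039, -0.002]]
top [[0.577, 0.034, 0.004]]
```

The cover followed by about 20 mm and is roughly 7 mm short of the fence. Now the first part of the arc, to about 30°.

```bash
python3 -m inch '[{"gripper":0,"travel":[4,0,0],"rot":[0,0,0]},{"gripper":0,"travel":[8,0,0],"rot":[0,0,0]},{"gripper":0,"travel":[12,0,4],"rot":[0,0,0]},{"gripper":0,"travel":[16,-1,7],"rot":[0,0,0]},{"gripper":0,"travel":[20,-1,11],"rot":[0,0,0]},{"gripper":0,"travel":[24,-1,13],"rot":[0,0,0]},{"gripper":0,"travel":[28,-1,15],"rot":[0,0,0]},{"gripper":0,"travel":[32,-1,17],"rot":[0,0,0]},{"gripper":0,"travel":[36,-2,19],"rot":[0,0,0]},{"gripper":0,"travel":[40,-2,20],"rot":[0,0,0]}]'; python3 look.py pics/both6.png
```

```text
t: 7.53
tool_pos: [0.5987, 0.0356, 0.0495]
tcp_rot: [[-0.999, 0.045, 0.001], [0.045, 0.999, 0.0], [-0.001, 0.0, -1.0]]
ft_force: [-4.3, 0.2, 9.0]
finger_gap: 0.006
gripper_force: 3.9
7.5333 [0.5987 0.0356 0.0495] [-4.3  0.2  9. ]
side [[0.59, 0.038, 0.021]]
top [[0.59, 0.035, 0.025]]
```

View pics/both6.png

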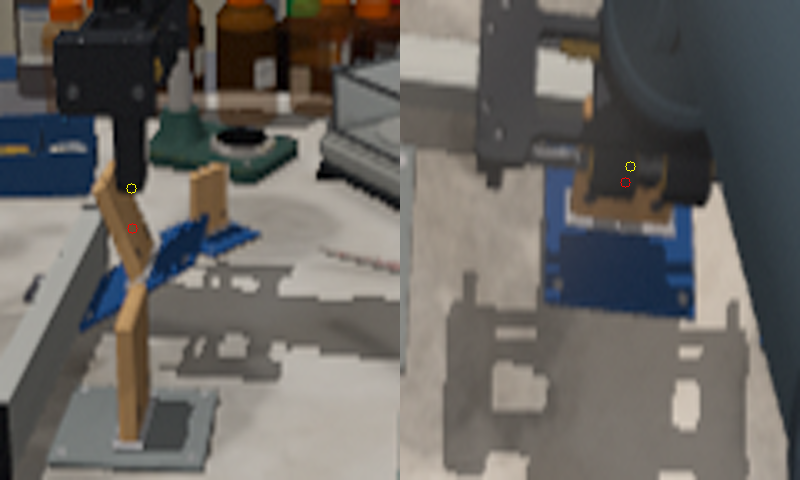

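The cover is tilted about 28° and square to the fence, with the finger on the upper part of the handle. I carry on along the arc.

```bash
python3 -m inch '[{"gripper":0,"travel":[4,0,1],"rot":[0,0,0]},{"gripper":0,"travel":[8,0,2],"rot":[0,0,0]},{"gripper":0,"travel":[12,0,3],"rot":[0,0,0]},{"gripper":0,"travel":[16,-1,3],"rot":[0,0,0]},{"gripper":0,"travel":[20,-1,3],"rot":[0,0,0]},{"gripper":0,"travel":[24,-1,3],"rot":[0,0,0]},{"gripper":0,"travel":[28,-1,3],"rot":[0,0,0]},{"gripper":0,"travel":[32,-1,2],"rot":[0,0,0]},{"gripper":0,"travel":[36,-2,1],"rot":[0,0,0]},{"gripper":0,"travel":[40,-2,0],"rot":[0,0,0]}]'; python3 look.py pics/both7.png
```

```text
t: 8.57
tool_pos: [0.6398, 0.0332, 0.0493]
tcp_rot: [[-0.999, 0.045, 0.003], [0.045, 0.999, -0.0], [-0.003, 0.0, -1.0]]
ft_force: [0.7, 0.3, 2.6]
finger_gap: 0.006
gripper_force: 1.4
8.5667 [0.6398 0.0332 0.0493] [0.7 0.3 2.6]
side [[0.608, 0.036, 0.04]]
top [[0.608, 0.035, 0.045]]
```

```bash
python3 -m inch '[{"gripper":0,"travel":[4,0,-1],"rot":[0,0,0]},{"gripper":0,"travel":[8,0,-2],"rot":[0,0,0]},{"gripper":0,"travel":[12,0,-4],"rot":[0,0,0]},{"gripper":0,"travel":[16,-1,-6],"rot":[0,0,0]},{"gripper":0,"travel":[20,-1,-8],"rot":[0,0,0]},{"gripper":0,"travel":[23,-1,-10],"rot":[0,0,0]},{"gripper":0,"travel":[26,-1,-12],"rot":[0,0,0]},{"gripper":0,"travel":[29,-1,-14],"rot":[0,0,0]},{"gripper":0,"travel":[31,-1,-16],"rot":[0,0,0]},{"gripper":0,"travel":[31,-1,-16],"rot":[0,0,0]}]'; python3 look.py pics/both8.png
```

```text
t: 9.6
tool_pos: [0.6689, 0.0325, 0.0318]
tcp_rot: [[-0.999, 0.045, -0.001], [0.045, 0.999, -0.0], [0.001, -0.0, -1.0]]
ft_force: [0.2, -0.5, 0.3]
finger_gap: 0.005
gripper_force: 0.0
9.6 [0.6689 0.0325 0.0318] [ 0.2 -0.5  0.3]
side [[0.632, 0.036, 0.052]]
top [[0.632, 0.032, 0.052]]
```

View pics/both8.png

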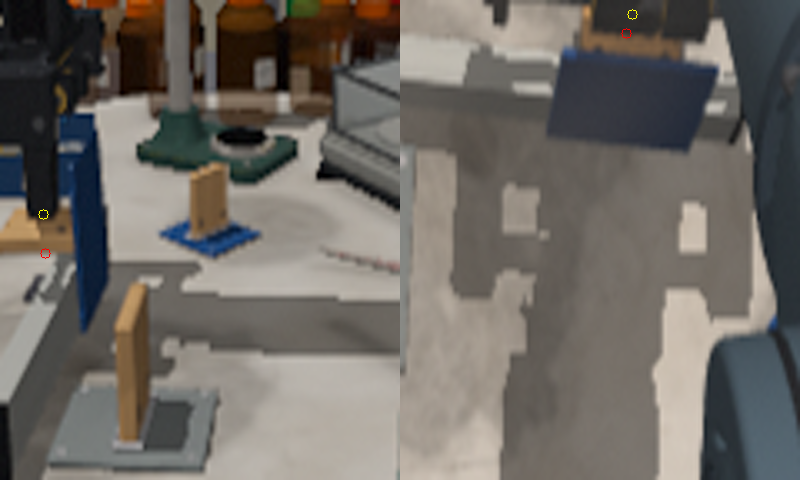

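The cover stands upright against the fence with its handle over the rail, and the finger carries no load. I retreat straight up.

```bash
python3 -m inch '[{"gripper":0,"travel":[0,0,4],"rot":[0,0,0]},{"gripper":0,"travel":[0,0,10],"rot":[0,0,0]},{"gripper":0,"travel":[0,0,20],"rot":[0,0,0]},{"gripper":0,"travel":[0,0,35],"rot":[0,0,0]},{"gripper":0,"travel":[0,0,55],"rot":[0,0,0]},{"gripper":0,"travel":[0,0,75],"rot":[0,0,0]},{"gripper":0,"travel":[0,0,95],"rot":[0,0,0]},{"gripper":0,"travel":[0,0,115],"rot":[0,0,0]},{"gripper":0,"travel":[0,0,130],"rot":[0,0,0]},{"gripper":0,"travel":[0,0,130],"rot":[0,0,0]}]'; python3 look.py pics/both9.png
```

```text
t: 10.63
tool_pos: [0.6717, 0.0325, 0.168]
tcp_rot: [[-0.999, 0.045, 0.008], [0.045, 0.999, 0.001], [-0.008, 0.001, -1.0]]
ft_force: [0.1, -0.5, -0.4]
finger_gap: 0.001
gripper_force: 0.0
10.6333 [0.6717 0.0325 0.168 ] [ 0.1 -0.5 -0.4]
side [[0.628, 0.033, 0.051]]
top [[0.63, 0.031, 0.053]]
```

View pics/both9.png

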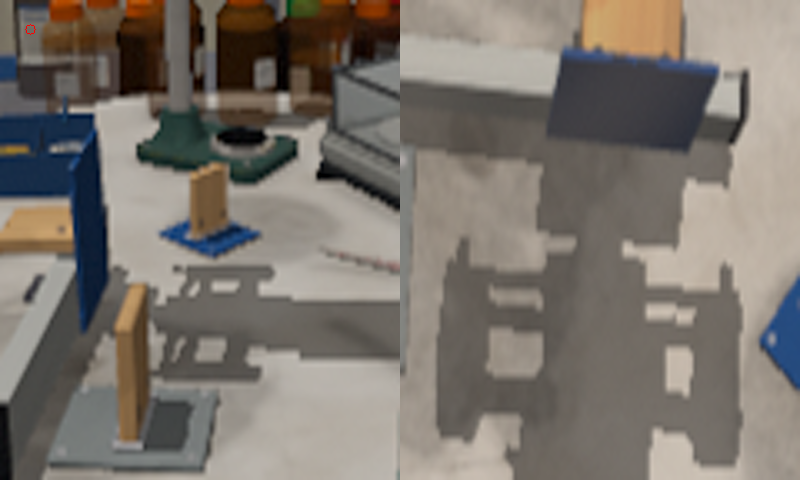

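The blue cover stands parallel to the fence with its handle over the top. The grey cover is untouched and the arm is clear.

```bash
python3 -c "
from rig import env
print(env.finish_job())"
```

```text
the job is handed in; nothing more can be done
None
```

The blue cover stands upright against the fence with its handle over the top, the grey cover lies where it was, the arm is clear, and the job was handed in at about 10.7 s (no verdict came back).

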